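# Slide a batten under the hold-down spring to the length stop

### The job

Set the pine batten up for its next cut: with your fingertips press it down hard on its top face and slide it along the fence, under the steel hold-down spring, until its end butts against the red length stop, with the batten lying flat on the deck and snug along the fence. Do not lift the batten, keep your hand off the spring, and leave the tape measure, the offcut and the glue bottle where they are. Finish while still holding: the program ends with the fingertips pressing the batten firmly down at the stop.

Things in the scene. Friction and masses are not known exactly. Their poses are not given: they have to be found in the camera images.
- station: Fixed mitre-saw station, place and yaw vary: white waxed deck, top 85 mm above the bench, and an upright fence 60 mm high along its far side. Origin at bench level under the fence's front face; y runs along the fence, x points into it, so the face is the plane x = 0; the deck is x -200 to 0, y -560 to 420 mm. At y below -585 mm the saw's table carries on at that height, the saw above it.
- batten: Loose planed pine batten, 1200 long (y), 94 wide (x), 18 mm thick, 0.7 kg, flat on the deck along the fence, at first 6 to 18 mm off it and a bit askew; far end out of reach under the saw. Origin: underside, centre line, 320 mm behind the leading (+y) end; 47 mm from the fence face when snug. Slides on deck and fence with friction 0.1; a few newtons on its front edge push it to the fence.
- batten_end (a point): Centre of the batten's leading end face, 9 mm above the deck when flat.
- batten_top (a point): Point on the batten's top face, on its centre line, 320 mm behind the leading end: a good place to press, which keeps the hand clear of the spring's bracket all the way to the stop. With under about 8 N of downward push the fingertips slip on the batten at the spring; 12 to 20 N is comfortable. Once the batten butts against the stop the fingertips slip on it harmlessly.
- spring: Hold-down clamped on the fence, place along it varies: a steel bracket 68 mm out over the deck, 125 mm towards -y of its origin, black knob up to 110 mm above the deck, with a blued spring-steel leaf 28 mm wide that slopes down from it towards +y at 19 degrees. Origin at bench level under the fence face, in line with the leaf's tip; axes as the station's. Keep fingers off bracket and leaf.
- leaf_tip (a point): Underside of the leaf's tip; at rest 11 mm above the deck, 47 mm in front of the fence face. The batten's top edge meets the sloping leaf about 15 mm before the tip and wedges it up by 7 mm; the leaf then presses on the batten with about 2.5 N.
- leaf (a joint): Angle of the leaf (rad): 0 at rest, about 0.06 when it rides on the batten.
- stop: Red length stop, 80 mm wide and 10 mm thick, hanging from its carriage on the fence track down to 4 mm above the deck, 50 to 90 mm beyond (+y) the leaf's tip. The origin is at bench level straight below the fence face, in the plane of the stop's face that meets the batten; its axes are the station's. It is fixed and rigid, but its place along the fence varies.
- stop_face (a point): Point of the stop's face that the centre of the batten's leading end meets: 47 mm in front of the fence, 9 mm above the deck.
- tape: Loose yellow and black tape measure standing on the deck, 38 x 64 x 61 mm (x, y, z); origin at the centre of its underside. Leave alone.
- offcut: Loose pine offcut lying on the deck, 60 x 94 x 18 mm (x, y, z); origin at the centre of its underside. Leave alone.
- glue: Loose white glue bottle standing on the deck, 54 mm in diameter, 150 mm high; origin at the centre of its underside. Leave alone.

How it is judged:
By the outcome, as a careful person would: the job done as asked, in the order asked, and still so for the second after the job is handed in, while the arm keeps its last pose, push and grip.
It also fails if it takes over 51 s, if anything falls off the work surface, if the arm or the gripper's body presses on something with over 40 N, if the wrist force passes 120 N, or if a joint passes its speed limit or range.

### The arm

A 7-joint arm with a two-finger parallel gripper is mounted at the origin on the work surface. World frame = base frame: x ahead of the robot, y to its left, z up, the work surface at z = 0. Lengths are in m, angles in rad, forces in N, time in s.
With the tool pointing down it reaches from about 0.4 to 0.85 m from the base axis. Payload 4.5 kg.
Tool frame: the origin (TCP) lies midway between the tips of the shut fingers; the grasp point (between the pads) lies 19 mm behind it; z points along the fingers, y is the line along which they close (so a half turn about z gives the same grasp; the last joint's range is limited). The gripper opens to 85 mm and grips with 20 to 120 N. Pads are 22 mm wide; open, the fingers measure 114 mm over their backs; the gripper's body (76 mm by 85 mm) begins 54 mm behind the grasp point. The pads swing forward as they close: fully open they stand 13 mm farther back than shut.
Start: joints at [1.285, 0.689, -0.195, 1.565, 0.157, 0.902, -0.215], TCP at [0.197, -0.593, 0.231] pointing down, gripper open.
Joint ranges: [-3.01, 3.01], [-0.46, 2.08], [-1.47, 1.51], [0.13, 2.56], [-1, 4.14], [0.04, 2.09], [-2.66, 2.66]. Speed limits (rad/s): [2.57, 2.57, 3.14, 3.14, 3.14, 3.14, 3.14].

### API

Orientations are given as a rotation vector (axis times angle).
In Python, from plant import * gives the robot as it stands. The module is installed in compiled form; this text tells all that it offers.
- The arm moves only by the shell command python3 -m creep 'ROWS'. ROWS is text: rows parted by semicolons, each of 7 numbers parted by spaces: the shift along the tool's x, y, z in m, then the turn, a rotation vector about the tool's x, y, z in degrees, then the finger opening in m, from 0 to 0.0854. A call has 1 to 5 rows; each row is the pose to reach, as a shift and turn from the pose commanded when the call began, along the tool's axes at that moment; what a row does not reach only later rows make up. A row lasts 1/10 s, in which the tool goes at most 50 mm and 8.59 degrees, less where a joint would pass 70% of its speed; a pose out of reach is approached as far as the arm can. A call with a gripper value outside its range is refused whole. The fingers move at their own pace and stop on an object; the grip force is fixed at half the most. Time passes only in rows, so rows that repeat a pose let the fingers close. It gives the time, the measured TCP pose, the force, the opening and the grip force at its end, in the units of the state.
- get_state(): the state, without advancing time (a new reading comes with each control period).
- camera(name): name is "scene" or "top"; returns a dict with "frame" (384x512x3 uint8, blue, green, red), "fx", "fy", "cx", "cy" (pixels), "R" (3x3) and "t" (3): a world point X has camera coordinates R X + t. Camera axes: x right, y down, z forward; pixel columns grow to the right and rows downward; lengths in m; the calibration is good to about 2 mm. A picture is of the moment at which its call begins. There is no depth.
- job_done(): hands the job in; it is judged then, once.
The state is a dict: "time": time; "qpos": joint angles; "dq": joint speeds; "tau": joint torques, N m; "ee_pos": TCP position; "tool_rot": TCP orientation; "force": force on the tool from outside, world axes, zero at the start; "ft_torque": the same for the moment, N m; "finger_gap": finger opening in m; "grasp_force": force on a finger pad.
Only numpy, scipy, OpenCV 4.12 (cv2) and the standard library are available. Lean on these libraries where they do the work, as an engineer would, in place of code of your own. Each camera call takes 0.05 s, during which the arm holds its last target. There are 200 camera calls.

## Working session

There is one attempt and no reset: what is moved stays moved. The work goes in short steps, Python scripts to look and compute and a shell command to move; the robot and the scene stay as the last step left them, time stands still between calls to the robot, and variables do not carry over. Pictures are saved under pics/ and viewed, at most 10 in all, crops included, and the job is handed in when it is done.

```bash
mkdir -p pics
python3 - <<'E'
from plant import *
import cv2,numpy as np
s=get_state();print({k:np.round(s[k],3) for k in('time','ee_pos','tool_rot','force','finger_gap')})
for n in('scene','top'):
    c=camera(n);cv2.imwrite(f'pics/{n}0.png',c['frame'])
    print(n,c['fx'],c['fy'],c['cx'],c['cy'],np.round(-c['R'].T@c['t'],3),np.round(c['R'],3).tolist())
E
```

```text
{'time': np.float64(0.0), 'ee_pos': array([ 0.196, -0.593,  0.23 ]), 'tool_rot': array([-3.1e+00, -5.0e-01,  1.0e-03]), 'force': array([-0.109,  0.215, -0.757]), 'finger_gap': np.float64(0.085)}
scene 488.06317168522446 488.06317168522446 254.35040557482196 194.5354525818479 [ 1.038 -0.729  0.737] [[0.821, 0.57, -0.011], [0.314, -0.469, -0.825], [-0.476, 0.675, -0.564]]
top 401.81950622286087 401.81950622286087 248.18247686482172 194.07678025670972 [0.408 0.01  1.114] [[-0.021, -1.0, 0.017], [-0.994, 0.019, -0.106], [0.105, -0.019, -0.994]]
```

View pics/scene0.png

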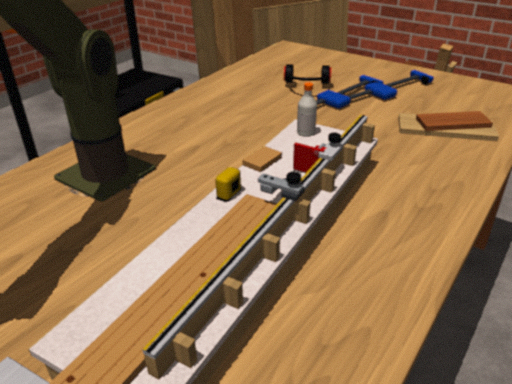

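View pics/top0.png

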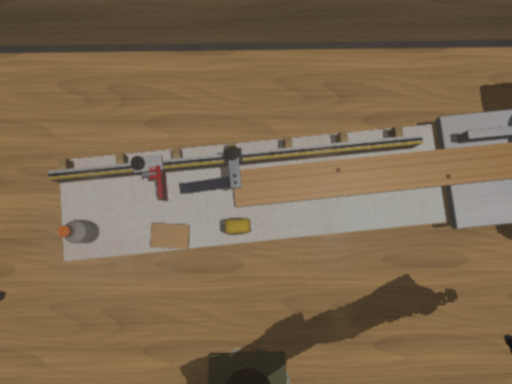

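The scene view shows the station, with the arm's upper part at left. In the top view:
- The batten's end is near (235,187) and its front edge runs to (505,188).
- The leaf's tip is near (180,187) and the bracket near (234,170).
- The red stop is near (161,183).
- The tape is at (237,226), the offcut at (170,236) and the glue at (78,231).

```bash
cat > h.py <<'E'
import numpy as np,cv2
def ray(c,u,v,z):
    d=c['R'].T@np.array([(u-c['cx'])/c['fx'],(v-c['cy'])/c['fy'],1]);o=-c['R'].T@c['t']
    return o+d*(z-o[2])/d[2]
def proj(c,X):
    p=c['R']@np.asarray(X)+c['t'];return np.array([c['fx']*p[0]/p[2]+c['cx'],c['fy']*p[1]/p[2]+c['cy']])
E
python3 - <<'E'
from plant import *
from h import *
c=camera('top');f=c['frame']
cv2.imwrite('pics/c1.png',cv2.resize(f[130:260,50:250],None,fx=4,fy=4,interpolation=cv2.INTER_CUBIC))
h=cv2.cvtColor(f,cv2.COLOR_BGR2HSV)
for u in (250,300,350,400): print(u,[tuple(map(int,h[v,u])) for v in range(140,225,2)])
print([ (u,*map(int,h[190,u])) for u in range(225,245)])
E
```

```text
250 [(16, 107, 141), (14, 43, 155), (13, 26, 158), (11, 27, 159), (13, 29, 159), (12, 21, 157), (10, 15, 151), (13, 18, 99), (21, 61, 84), (22, 140, 142), (23, 103, 99), (16, 89, 69), (16, 31, 124), (15, 26, 160), (15, 53, 154), (16, 111, 152), (16, 112, 150), (15, 115, 148), (17, 111, 151), (16, 111, 151), (16, 113, 147), (16, 111, 149), (17, 113, 154), (16, 111, 154), (17, 107, 155), (15, 111, 152), (15, 107, 153), (16, 105, 155), (17, 108, 154), (15, 111, 151), (16, 108, 154), (17, 110, 156), (16, 102, 155), (15, 43, 142), (15, 26, 160), (15, 22, 162), (18, 19, 164), (20, 19, 160), (18, 21, 160), (16, 25, 156), (21, 38, 136), (20, 55, 140), (19, 60, 136)]
300 [(14, 24, 160), (18, 21, 161), (19, 26, 158), (12, 17, 154), (11, 15, 135), (15, 41, 74), (21, 113, 111), (23, 144, 131), (18, 83, 80), (17, 56, 86), (15, 23, 153), (17, 26, 160), (17, 99, 155), (16, 109, 155), (16, 112, 152), (16, 108, 153), (17, 110, 155), (17, 110, 155), (16, 115, 148), (17, 107, 157), (16, 111, 158), (16, 108, 158), (16, 108, 160), (16, 107, 155), (16, 108, 156), (16, 106, 161), (15, 107, 157), (16, 107, 
[... 1267 characters left out ...]
60), (17, 103, 158), (17, 44, 144), (21, 16, 160), (24, 16, 161), (18, 19, 164), (27, 14, 162), (26, 12, 164), (30, 9, 162), (30, 11, 160), (30, 13, 162), (27, 14, 162), (23, 13, 163), (27, 14, 161), (25, 10, 158), (19, 17, 161), (21, 21, 161), (24, 16, 161), (34, 13, 162), (30, 10, 161)]
[(225, 15, 28, 129), (226, 16, 26, 129), (227, 17, 18, 130), (228, 17, 16, 140), (229, 22, 19, 150), (230, 18, 17, 153), (231, 14, 22, 151), (232, 14, 25, 135), (233, 14, 50, 117), (234, 16, 90, 131), (235, 16, 107, 150), (236, 16, 106, 156), (237, 16, 109, 154), (238, 15, 108, 156), (239, 16, 108, 153), (240, 15, 108, 154), (241, 16, 107, 155), (242, 16, 110, 153), (243, 15, 109, 154), (244, 16, 106, 154)]
```

View pics/c1.png

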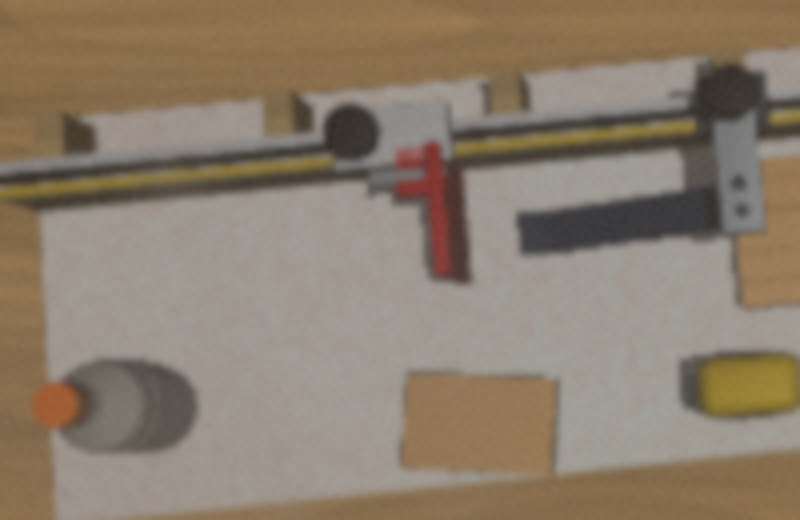

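The crop shows the stop's dark face with its lower corner at about (167,200), the leaf tip at about (180,188), and the batten end at about u=234, under the bracket.

Run:
```python
from plant import *
from h import *
c=camera('top');f=c['frame'];h=cv2.cvtColor(f,cv2.COLOR_BGR2HSV).astype(int)
B=[];F=[];K=[]
for u in range(255,420,3):
    s=h[:,u,1];v=h[:,u,2]
    m=np.where((s[120:240]>70)&(v[120:240]>135))[0]+120
    # longest run = batten
    r=max(np.split(m,np.where(np.diff(m)>2)[0]+1),key=len)
    if not 28<len(r)<50: continue
    K.append(ray(c,u,r[0]-.3,.103)[:2]);F.append(ray(c,u,r[-1]+.5,.103)[:2])
    w=[q for q in range(r[0]-14,r[0]) if v[q]<105]
    if w: B.append(ray(c,u,max(w)+.7,.085)[:2])
def fit(P):
    P=np.array(P,np.float32)
    for _ in range(2):
        vx,vy,x,y=cv2.fitLine(P,cv2.DIST_HUBER,0,.001,.001).ravel()
        if vy<0:vx,vy=-vx,-vy
    return np.array([x,y]),np.array([vx,vy])
for n,P in(('fence',B),('back',K),('front',F)):
    p,d=fit(P);print(n,len(P),'x@y=-.3',p[0]+d[0]/d[1]*(-.3-p[1]),'yaw',np.degrees(np.arctan2(-d[0],d[1])))
    if n=='fence':fp,fd=p,d
nrm=np.array([fd[1],-fd[0]])
def st(X):X=np.asarray(X)[:2]-fp;return np.round([X@nrm,X@fd],4)
p,d=fit(F);q,e=fit(K);print('front,back in station',st(p),st(q))
for n,u,v,z in(('end',233.6,192,.103),('end2',234.5,204,.103),('stop',167,200.3,.089),('tip',180,188,.096),('tipfar',179.5,184,.096),('tape',237,226,.146),('offc',170,236,.103)):
    X=ray(c,u,v,z);print(n,np.round(X,4),st(X))
# points 320 behind end on the centre line
ctr=(p+q)/2;dd=(d+e)/2;dd/=np.linalg.norm(dd)
E_=ray(c,233.8,195,.103)[:2];t=(E_-ctr)@dd;end=ctr+t*dd;T=end-.32*dd
print('end',end,'top',T,st(T),'dir',dd,fd,'pix',proj(c,[*T,.103]),get_state()['ee_pos'],get_state()['time'])
from scipy.spatial.transform import Rotation as R
print(np.round(R.from_rotvec(get_state()['tool_rot']).as_matrix(),3))
s=camera('scene')
print('scene check',[proj(s,X).round(0).tolist() for X in([*T,.103],[*end,.103],ray(c,180,188,.096),ray(c,167,200.3,.089))])
```

```text
fence 53 x@y=-.3 0.619756 yaw 4.6422377
back 53 x@y=-.3 0.6045999 yaw 4.771875
front 53 x@y=-.3 0.5115414 yaw 4.8112235
front,back in station [-0.1083  0.11  ] [-0.0152  0.0301]
end [0.5214 0.0267 0.103 ] [-0.0715  0.2995]
end2 [0.4909 0.025  0.103 ] [-0.1021  0.3003]
stop [0.505  0.1972 0.089 ] [-0.0742  0.4708]
tip [0.5351 0.163  0.096 ] [-0.0469  0.4342]
tipfar [0.5454 0.1642 0.096 ] [-0.0366  0.4346]
tape [0.4343 0.0193 0.146 ] [-0.159   0.2992]
offc [0.4141 0.1872 0.103 ] [-0.1656  0.4682]
end [0.5305845  0.02775481] top [ 0.55731438 -0.29112686] [-0.0615 -0.0202] dir [-0.08353087  0.9965052 ] [-0.08093372  0.9967195 ] pix [357.80210039 175.66026817] [ 0.19633831 -0.59293917  0.23077678] 0.2
[[ 0.949  0.314 -0.   ]
 [ 0.314 -0.949  0.001]
 [-0.    -0.001 -1.   ]]
scene check [[178.0, 287.0], [264.0, 199.0], [296.0, 176.0], [293.0, 168.0]]
```

```bash
python3 -m creep '0.04 -0.021 0.01 0 0 3 0; 0.084 -0.044 0.02 0 0 6 0; 0.128 -0.067 0.03 0 0 9 0; 0.172 -0.09 0.04 0 0 12 0; 0.216 -0.113 0.05 0 0 13.7 0'
python3 - <<'E'
from plant import *
from h import *
s=camera('scene')
cv2.imwrite('pics/c2.png',cv2.resize(s['frame'][110:250,200:370],None,fx=4,fy=4,interpolation=cv2.INTER_CUBIC))
c=camera('top');fp=np.array([.6198,-.3]);fd=np.array([-.0809,.9967]);n=np.array([fd[1],-fd[0]])
for u,v in((62,225),(443,205)):
    X=ray(c,u,v,.085)[:2]-fp;print(X@n,X@fd)
st=get_state();print(st['ee_pos'],st['tool_rot'],st['time'],st['force'],st['finger_gap'])
T=np.array([.5573,-.2911])
from scipy.spatial.transform import Rotation as R
M=R.from_rotvec(st['tool_rot']).as_matrix();print(M.round(3),'shift to pre',M.T@(np.array([*(T-.08*n),.15])-st['ee_pos']))
E
```

```text
time: 0.75
ee_pos: [0.3654, -0.4186, 0.1816]
tool_rot: [3.139, 0.123, 0.001]
force: [1.3, 0.2, 0.8]
finger_gap: 0.0126
grasp_force: 0.0
-0.10978726145925609 0.774522246810165
-0.1575572639104044 -0.20222240439655711
[ 0.37150529 -0.41159621  0.18069558] [-3.13173493 -0.14817348 -0.00529455] 0.85 [-0.43985917  0.82679574 -0.22199125] -5.069923986502218e-05
[[ 0.996  0.094  0.003]
 [ 0.094 -0.996  0.007]
 [ 0.004 -0.006 -1.   ]] shift to pre [ 0.11623589 -0.10330815  0.03176219]
```

View pics/c2.png

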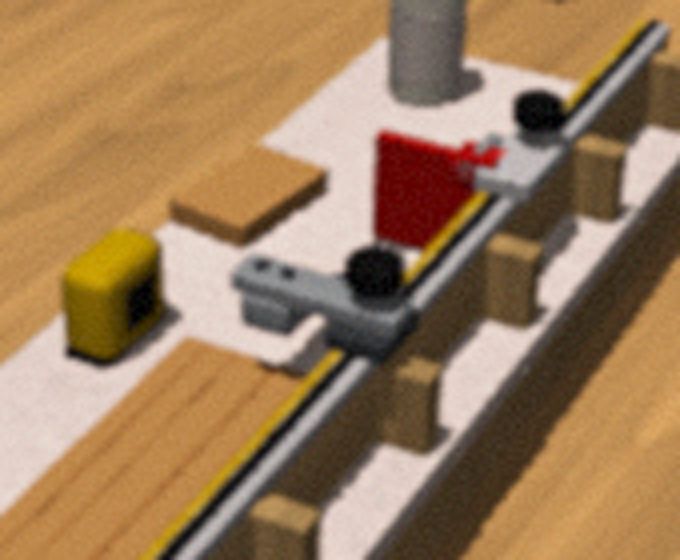

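The scene crop confirms the stop: its lower corner is at about (294,169) and my top-view point projects to (293,168). The batten's end lies before the bracket. The deck measures 0.977 m against the stated 0.980 m.

```bash
python3 -m creep '0.03 -0.028 0.008 0 0 0 0; 0.06 -0.056 0.016 0 0 0 0; 0.09 -0.084 0.024 0 0 0 0; 0.1215 -0.111 0.031 0 0 0 0; 0.1215 -0.111 0.031 0 0 0 0'; python3 -m creep '0 0 0.03 0 0 0 0; 0 0 0.055 0 0 0 0; 0 0 0.058 0 0 0 0; 0 0 0.058 0 0 0 0; 0 0 0.058 0 0 0 0'
```

```text
time: 1.35
ee_pos: [0.482, -0.2923, 0.15]
tool_rot: [-3.133, -0.145, -0.006]
force: [-0.8, 0.3, -0.8]
finger_gap: 0.0002
grasp_force: 0.0
time: 1.85
ee_pos: [0.477, -0.3003, 0.0939]
tool_rot: [3.138, 0.126, 0.003]
force: [1.3, 0.2, 0.3]
finger_gap: -0.0003
grasp_force: 0.0
```

```bash
python3 -m creep '0.005 0 0.001 0 0 0 0; 0.01 0 0.001 0 0 0 0; 0.015 0 0.001 0 0 0 0; 0.018 0 0.001 0 0 0 0; 0.021 0 0.001 0 0 0 0'; python3 -m creep '0.003 0 0 0 0 0 0; 0.006 0 0 0 0 0 0; 0.009 0 0 0 0 0 0; 0.011 0 0 0 0 0 0; 0.011 0 0 0 0 0 0'
```

```text
time: 2.35
ee_pos: [0.4979, -0.2978, 0.0919]
tool_rot: [3.139, 0.127, 0.0]
force: [0.1, 0.4, -0.1]
finger_gap: 0.0
grasp_force: 0.0
time: 2.85
ee_pos: [0.5073, -0.2968, 0.0916]
tool_rot: [-3.138, -0.126, 0.003]
force: [-3.0, 0.6, 1.4]
finger_gap: 0.0001
grasp_force: 1.6
```

```bash
python3 -m creep '0.002 0 0 0 0 0 0; 0.004 0 0 0 0 0 0; 0.006 0 0 0 0 0 0; 0.006 0 0 0 0 0 0; 0.006 0 0 0 0 0 0';python3 -m creep '0.001 0 0 0 0 0 0; 0.002 0 0 0 0 0 0; 0.003 0 0 0 0 0 0; 0.003 0 0 0 0 0 0; 0.003 0 0 0 0 0 0'
```

```text
time: 3.35
ee_pos: [0.5138, -0.2971, 0.0916]
tool_rot: [3.138, 0.126, -0.001]
force: [-4.9, -1.3, 0.7]
finger_gap: -0.0002
grasp_force: 2.4
time: 3.85
ee_pos: [0.5138, -0.2971, 0.0916]
tool_rot: [-3.139, -0.124, 0.01]
force: [-8.9, -1.3, 5.9]
finger_gap: 0.0
grasp_force: 4.9
```

```bash
python3 -m creep '-0.01 0 0 0 0 0 0; -0.012 0 -0.02 0 0 0 0; -0.012 0 -0.04 0 0 0 0; 0.02 0 -0.04 0 0 0 0; 0.055 0 -0.035 0 0 0 0'; python3 -m creep '0 0 0.005 0 0 0 0; 0 0 0.01 0 0 0 0; 0 0 0.015 0 0 0 0; 0 0 0.017 0 0 0 0; 0 0 0.017 0 0 0 0'
python3 - <<'E'
from plant import *
from h import *
c=camera('top');h=cv2.cvtColor(c['frame'],cv2.COLOR_BGR2HSV).astype(int)
fp=np.array([.6198,-.3]);fd=np.array([-.0809,.9967]);n=np.array([fd[1],-fd[0]])
for u in range(245,435,10):
    w=[v for v in range(150,215) if h[v,u,1]>70 and h[v,u,2]>135]
    X=ray(c,u,w[-1]+.5,.103)[:2]-fp;print(u,len(w),X.dot(n).round(4),X.dot(fd).round(3),end=' | ')
print([(u,h[200,u,1]) for u in range(228,242)])
E
```

```text
time: 4.35
ee_pos: [0.5751, -0.2923, 0.1291]
tool_rot: [3.137, 0.125, 0.01]
force: [1.1, -0.7, 0.0]
finger_gap: 0.0002
grasp_force: 0.0
time: 4.85
ee_pos: [0.5712, -0.2921, 0.1095]
tool_rot: [-3.139, -0.125, 0.001]
force: [-1.2, 0.3, -0.2]
finger_gap: -0.0
grasp_force: 0.0
245 40 -0.096 0.307 | 255 40 -0.096 0.282 | 265 35 -0.0834 0.255 | 275 29 -0.0681 0.228 | 285 20 -0.0452 0.2 | 295 3 0.0063 0.168 | Traceback (most recent call last):
  File "<stdin>", line 7, in <module>
IndexError: list index out of range
```

```bash
python3 -m creep '0 0 0.003 0 0 0 0; 0 0 0.006 0 0 0 0; 0 0 0.009 0 0 0 0; 0 0 0.011 0 0 0 0; 0 0 0.011 0 0 0 0'; python3 -m creep '0 0 0.001 0 0 0 0; 0 0 0.002 0 0 0 0; 0 0 0.003 0 0 0 0; 0 0 0.003 0 0 0 0; 0 0 0.003 0 0 0 0'
```

```text
time: 5.4
ee_pos: [0.5722, -0.292, 0.103]
tool_rot: [3.138, 0.126, 0.002]
force: [-6.8, 4.1, 28.2]
finger_gap: -0.0001
grasp_force: 14.2
time: 5.9
ee_pos: [0.5722, -0.292, 0.1029]
tool_rot: [3.138, 0.126, 0.003]
force: [-11.9, 6.6, 46.5]
finger_gap: -0.0
grasp_force: 23.6
```

```bash
python3 -m creep '0 0 -0.002 0 0 0 0; 0 0 -0.004 0 0 0 0; 0 0 -0.0045 0 0 0 0; 0 0 -0.0045 0 0 0 0; 0 0 -0.0045 0 0 0 0'; python3 -m creep '0 -0.003 0 0 0 0 0; 0 -0.007 0 0 0 0 0; 0 -0.011 0 0 0 0 0; 0 -0.015 0 0 0 0 0; 0 -0.019 0 0 0 0 0'
```

```text
time: 6.4
ee_pos: [0.5722, -0.292, 0.1031]
tool_rot: [3.138, 0.126, 0.001]
force: [-5.5, 1.0, 19.2]
finger_gap: -0.0001
grasp_force: 9.5
time: 6.9
ee_pos: [0.5712, -0.2789, 0.1031]
tool_rot: [3.13, 0.121, 0.006]
force: [-3.0, -7.3, 12.4]
finger_gap: -0.0001
grasp_force: 6.5
```

```bash
python3 -m creep '0 -0.003 0.0005 0 0 0 0; 0 -0.007 0.0005 0 0 0 0; 0 -0.011 0.0005 0 0 0 0; 0 -0.014 0.0005 0 0 0 0; 0 -0.014 0.0005 0 0 0 0'
cat > e.py <<'E'
from plant import *
from h import *
c=camera('top');h=cv2.cvtColor(c['frame'],cv2.COLOR_BGR2HSV).astype(int)
fp=np.array([.6198,-.3]);fd=np.array([-.0809,.9967]);n=np.array([fd[1],-fd[0]])
for r in (197,199,201,203):
    w=[u for u in range(168,260) if h[r,u,1]>68 and h[r,u,0]<20 and h[r,u,2]>110]
    print(r,w[0] if w else None,[((ray(c,w[0]-.3,r,.103)[:2]-fp)@a).round(4) for a in(n,fd)] if w else '')
p=get_state();X=p['ee_pos'][:2]-fp;print('tcp',X@n,X@fd,p['ee_pos'][2],p['force'])
E
python3 e.py
```

```text
time: 7.4
ee_pos: [0.5701, -0.2651, 0.1031]
tool_rot: [3.13, 0.121, 0.006]
force: [-3.1, -7.3, 15.8]
finger_gap: -0.0002
grasp_force: 8.3
197 224 [np.float64(-0.0817), np.float64(0.3597)]
199 224 [np.float64(-0.0868), np.float64(0.3602)]
201 224 [np.float64(-0.0918), np.float64(0.3607)]
203 None 
tcp -0.04676738507799386 0.038784217105457965 0.103108136709993 [-3.97475174 -6.31316798 17.30363437]
```

```bash
python3 -m creep '0 -0.007 0 0 0 0 0; 0 -0.014 0 0 0 0 0; 0 -0.021 0 0 0 0 0; 0 -0.028 0 0 0 0 0; 0 -0.035 0 0 0 0 0'; python3 -m creep '0 -0.007 0 0 0 0 0; 0 -0.014 0 0 0 0 0; 0 -0.021 0 0 0 0 0; 0 -0.028 0 0 0 0 0; 0 -0.03 0 0 0 0 0'; python3 e.py
```

```text
time: 7.95
ee_pos: [0.5673, -0.2311, 0.1031]
tool_rot: [3.129, 0.119, 0.006]
force: [-3.8, -9.1, 16.8]
finger_gap: -0.0003
grasp_force: 8.6
time: 8.45
ee_pos: [0.5648, -0.2004, 0.1031]
tool_rot: [3.13, 0.121, 0.006]
force: [-4.3, -10.0, 18.3]
finger_gap: -0.0001
grasp_force: 9.2
197 198 [np.float64(-0.0752), np.float64(0.4249)]
199 199 [np.float64(-0.0805), np.float64(0.4229)]
201 199 [np.float64(-0.0855), np.float64(0.4233)]
203 199 [np.float64(-0.0905), np.float64(0.4238)]
tcp -0.04676980397978922 0.10387210811850484 0.10303626319936221 [-2.95035245 -7.32310148 20.01302224]
```

```bash
python3 -m creep '0 -0.006 0 0 0 0 0; 0 -0.012 0 0 0 0 0; 0 -0.018 0 0 0 0 0; 0 -0.024 0 0 0 0 0; 0 -0.03 0 0 0 0 0'; python3 -m creep '0 -0.005 0 0 0 0 0; 0 -0.01 0 0 0 0 0; 0 -0.015 0 0 0 0 0; 0 -0.02 0 0 0 0 0; 0 -0.025 0 0 0 0 0'; python3 e.py
```

```text
time: 9.0
ee_pos: [0.5626, -0.1725, 0.1031]
tool_rot: [3.128, 0.117, 0.007]
force: [-3.8, -10.4, 19.1]
finger_gap: 0.0
grasp_force: 9.5
time: 9.5
ee_pos: [0.5605, -0.1474, 0.103]
tool_rot: [3.129, 0.117, 0.006]
force: [-4.5, -11.8, 19.6]
finger_gap: 0.0001
grasp_force: 10.2
197 177 [np.float64(-0.0699), np.float64(0.4775)]
199 178 [np.float64(-0.0752), np.float64(0.4754)]
201 178 [np.float64(-0.0802), np.float64(0.4758)]
203 178 [np.float64(-0.0852), np.float64(0.4763)]
tcp -0.04676220514390648 0.1583153591750341 0.10303273849065789 [-4.31695934 -8.79179073 21.27935799]
```

```bash
python3 -m creep '0 -0.005 0 0 0 0 0; 0 -0.01 0 0 0 0 0; 0 -0.014 0 0 0 0 0; 0 -0.018 0 0 0 0 0; 0 -0.022 0 0 0 0 0'; python3 e.py
```

```text
time: 10.05
ee_pos: [0.5587, -0.1256, 0.103]
tool_rot: [3.129, 0.117, 0.006]
force: [-4.6, -11.8, 21.2]
finger_gap: 0.0002
grasp_force: 10.8
197 168 [np.float64(-0.0676), np.float64(0.5)]
199 168 [np.float64(-0.0726), np.float64(0.5004)]
201 169 [np.float64(-0.0779), np.float64(0.4983)]
203 169 [np.float64(-0.083), np.float64(0.4987)]
tcp -0.04672709779117328 0.17999140927176405 0.10302758041585383 [-4.15534528 -9.25479055 22.76055914]
```

```bash
python3 -m creep '0 -0.002 0 0 0 0 0; 0 -0.004 0 0 0 0 0; 0 -0.006 0 0 0 0 0; 0 -0.008 0 0 0 0 0; 0 -0.01 0 0 0 0 0'; python3 e.py
```

```text
time: 10.6
ee_pos: [0.5591, -0.118, 0.1031]
tool_rot: [3.127, 0.113, 0.01]
force: [-1.4, -16.5, 17.4]
finger_gap: -0.0003
grasp_force: 9.3
197 168 [np.float64(-0.0676), np.float64(0.5)]
199 168 [np.float64(-0.0726), np.float64(0.5004)]
201 168 [np.float64(-0.0777), np.float64(0.5008)]
203 168 [np.float64(-0.0827), np.float64(0.5012)]
tcp -0.04569845312830451 0.18686932784754975 0.10303454117241684 [ -1.95983301 -15.07688084  18.14505454]
```

```bash
python3 -m creep '0 -0.002 0 0 0 0 0; 0 -0.004 0 0 0 0 0; 0 -0.006 0 0 0 0 0; 0 -0.006 0 0 0 0 0; 0 -0.006 0 0 0 0 0'
python3 - <<'E'
from plant import *
from h import *
c=camera('top');s=camera('scene')
a=cv2.resize(c['frame'][140:220,140:260],(780,520),interpolation=cv2.INTER_CUBIC);cv2.imwrite('pics/e1.png',a)
cv2.imwrite('pics/e2.png',cv2.resize(s['frame'][110:310,160:370],None,fx=2.8,fy=2.8,interpolation=cv2.INTER_CUBIC))
print(get_state()['force'],get_state()['ee_pos'])
E
```

```text
time: 11.15
ee_pos: [0.5597, -0.1101, 0.103]
tool_rot: [3.128, 0.116, 0.013]
force: [0.2, -12.4, 18.0]
finger_gap: 0.0002
grasp_force: 8.8
[ -0.25492322 -13.0643157   17.65096997] [ 0.55969913 -0.11018083  0.1030441 ]
```

View pics/e1.png

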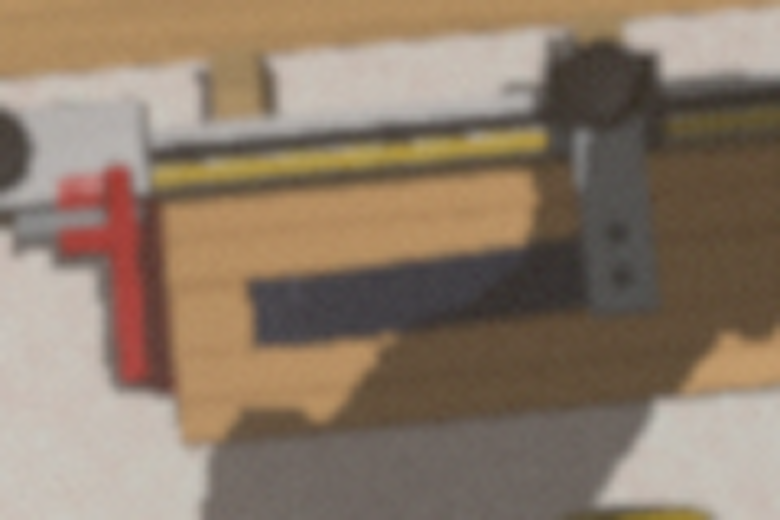

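View pics/e2.png

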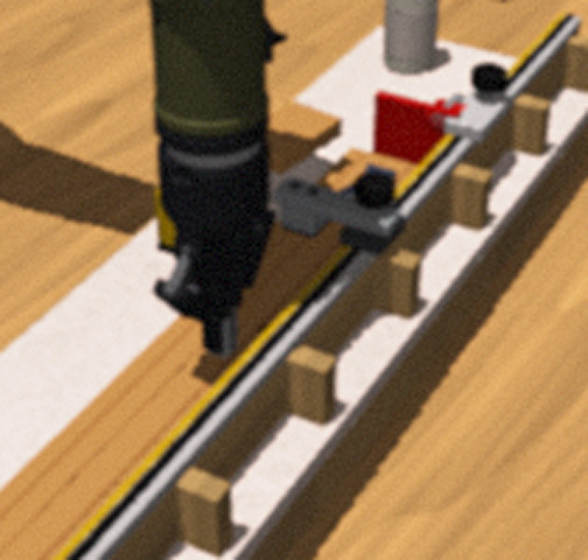

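The end now butts the stop (batten end at about (167,190), stop corner at (167,200)). The batten is under the leaf and the fingers have slipped a few mm. The hand is clear of the bracket. I'll settle for half a second and check that it is snug along its length.

```bash
python3 -m creep '0 0 0 0 0 0 0; 0 0 0 0 0 0 0; 0 0 0 0 0 0 0; 0 0 0 0 0 0 0; 0 0 0 0 0 0 0'
python3 - <<'E'
from plant import *
from h import *
c=camera('top');h=cv2.cvtColor(c['frame'],cv2.COLOR_BGR2HSV).astype(int)
fp=np.array([.6198,-.3]);fd=np.array([-.0809,.9967]);n=np.array([fd[1],-fd[0]])
for u in list(range(170,182,3))+list(range(340,435,10)):
    w=[v for v in range(150,215) if h[v,u,1]>70 and h[v,u,2]>120]
    if w: X=ray(c,u,w[-1]+.5,.103)[:2]-fp;print(u,X.dot(n).round(4),X.dot(fd).round(3),end=' | ')
print(get_state()['force'])
E
```

```text
time: 11.75
ee_pos: [0.5597, -0.1102, 0.1031]
tool_rot: [3.129, 0.116, 0.013]
force: [-1.2, -12.7, 17.8]
finger_gap: 0.0003
grasp_force: 8.8
170 -0.0946 0.496 | 173 -0.0954 0.489 | 176 -0.0911 0.481 | 179 -0.0843 0.473 | 340 -0.0103 0.053 | 350 -0.0412 0.031 | 360 -0.0949 0.013 | 370 -0.0949 -0.013 | 380 -0.0949 -0.039 | 390 -0.0949 -0.065 | 400 -0.095 -0.091 | 410 -0.095 -0.117 | 420 -0.095 -0.143 | 430 -0.095 -0.169 | [ -0.95782943 -13.06520597  16.66155545]
```

The front edge is a uniform 95 mm from the fence along its length (94 mm when snug), with the press steady at 17 N.

```bash
python3 -c "
from plant import *
print(job_done())"
```

```text
the job is handed in; nothing more can be done
None
```

The batten is butted against the red stop, under the spring and snug along the fence, with the fingertips still pressing it down at about 17 N; the job is handed in.

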